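# Lock the double nut on a microscope stand's hold-down stud

## Robot

A 6-joint arm with a two-finger parallel gripper is mounted at the origin on the work surface. World frame = base frame: x ahead of the robot, y to its left, z up, the work surface at z = 0. Lengths are in m, angles in rad, forces in N, time in s.
With the tool pointing down it reaches from about 0.225 to 0.875 m from the base axis. Payload 3.4 kg.
Tool frame: the origin (TCP) lies on the centre line of the jaws, within the pads' length; the fingertips stand 11 mm ahead of it and the grasp point (between the pads) lies 8 mm behind it; z points along the fingers, y is the line along which they close (so a half turn about z gives the same grasp; the last joint's range is limited). The gripper opens to 85 mm and grips with 20 to 120 N. Pads are 22 mm wide; open, the fingers measure 114 mm over their backs; the gripper's body (76 mm by 85 mm) begins 54 mm behind the grasp point. The pads swing forward as they close: fully open they stand 13 mm farther back than shut.
Start: joints at [1.106, 0.276, 1.505, -0, 1.361, -0.121], TCP at [0.194, 0.541, 0.242] pointing down, gripper open.
Joint ranges: [-2.89, 2.89], [-0.75, 2.08], [0.22, 2.7], [-1.18, 4.32], [0.11, 2.71], [-2.7, 2.7]. Speed limits (rad/s): [2.57, 2.57, 3.14, 3.14, 3.14, 3.14].

## Interface

Orientations are given as a unit quaternion [w, x, y, z].
In Python, from rig import manip, eyes, job gives the robot as it stands.
- The arm moves only by the tool drive_tool, never from a script. Its argument "rows" is a list of rows, each a list of 3 entries, a list of its own where there are three numbers: the turn, a rotation vector about the world's x, y, z in rad, then the shift along the world's x, y, z in cm, then the finger opening in cm, from 0 to 8.54. A call has 1 to 8 rows; each row shifts and turns the commanded pose from where the row before left it; what a row does not reach is not made up. A row lasts 1/8 s, in which the tool goes at most 62.5 mm and 10.7 degrees, less where a joint would pass 70% of its speed; a pose out of reach is approached as far as the arm can. A call is refused whole if a number of a shift passes 6.25 or a number of a turn 0.188, either way. A call with a gripper value outside its range is refused whole. The fingers move at their own pace and stop on an object; "force" is the grip in N (left out, the last holds). Time passes only in rows, so rows that do not move let the fingers close. It gives the time, the measured TCP pose, the force, the opening and the grip force at its end, in the units of the state.
- manip.get_state(): the state, without advancing time (a new reading comes with each control period).
- eyes.get_image(name): name is "scene" or "top"; returns the picture (400x640x3 uint8, red, green, blue); there is no depth.
- eyes.get_calibration(name): a dict with "camera_matrix" (3x3 intrinsics, pixels), "k1" (the pictures are not rectified: a ray, as slopes to the right and down, at radius r is drawn at 1 + k1 r^2 times it, then the intrinsics apply), "view" (4x4, takes a point from world to camera coordinates). Camera axes: x right, y up, looking along -z (the intrinsics and any distortion apply to the point x, -y, -z); pixel columns grow to the right and rows downward; lengths in m; the calibration is good to about 2 mm. A picture is of the moment at which its call begins. get_calibration takes no time and is no camera call.
- job.sign_off(): hands the job in; it is judged then, once.
The state is a dict: "clock": time; "qpos": joint angles; "qd": joint speeds; "effort": joint torques, N m; "position": TCP position; "ee_rot": TCP orientation; "contact_force": force on the tool from outside, world axes, zero at the start; "moment": the same for the moment, N m; "width": finger opening in m; "gripper_force": force on a finger pad.
Only numpy, scipy, OpenCV 4.12 (cv2) and the standard library are available. Lean on these libraries where they do the work, as an engineer would, in place of code of your own. Each camera call takes 0.05 s, during which the arm holds its last target. There are 200 camera calls.

## Task

Slip the loose open-ended spanner flat and fully onto the lower nut of the stud that carries the torque wrench, its handle beside the neighbouring stud so that this stops it turning clockwise, and let go: the lower nut sets the squeeze of the rubber pad and must keep its setting. Then swing the torque wrench clockwise until the jam nut pulls up tight against the held nut at 0.8 newton metres (about 8 N at its grip), and not much more. Leave the spanner and the wrench on the nuts and do not disturb the things standing around.

Things in the scene. Friction and masses are not known exactly. Their poses are not given: they have to be found in the camera images.
- base_plate: Grey steel base plate, 280 x 280 mm, top 26 mm above the bench (12 mm steel on a 14 mm rubber pad); fixed. Origin: centre of its underside on the bench; z up. Two M20 studs at x 10 mm, y +95 mm (torque wrench on it) and y -95 mm (neighbour), ending 37 mm above the plate. Empty black column socket 68 mm across, 40 mm high at x -98 mm, y 0.
- lower_nut_mid (a point): Middle (stud axis, half height) of the lower nut to be held: steel hex M20, 30 mm across flats, 16 mm high, sitting on the plate, whose top is 8 mm below this point. On top of it the 10 mm jam nut. +z up; +x is level, parallel to one pair of flats, and points where the spanner's handle belongs: past the neighbouring stud, which then lies about 2 mm beside the handle on its clockwise side.
- lower_nut (a joint): Turn of the lower nut from its setting, rad, growing clockwise seen from above; starts between -0.03 and 0. Not held, it turns easily (0.08 N m), far easier than the jam nut turns on it. Held by the braced spanner it takes up 0.1 to 0.2 rad of clockwise play, which is harmless; 0.3 rad either way is not.
- jam_nut (a joint): Turn of the jam nut (with the wrench's ring head) relative to the lower nut, rad, growing clockwise seen from above (tightening); starts 0 to 0.3, finger-tight. It drags with 0.25 N m up to 0.75, where it is seated and hardly turns on; it stays where it is left.
- wrench_beam (a joint): Bend of the torque wrench's beam, rad, growing when its grip is pushed clockwise: 0.1 rad for each N m of tightening torque, 0 when let go. Wanted is 0.08 with the jam nut seated; 0.06 to 0.11 (0.6 to 1.1 N m) is good.
- wrench_grip (a point): Centre of the black grip of the small beam torque wrench, whose ring head (49 mm across) is a tight push fit that stays on the jam nut: 105 mm from the nut's axis, 22 mm above the plate. +x level, from the nut outwards along the grip; +z up. Grip 50 mm long, 16 mm wide, 12 mm thick, its underside 16 mm above the plate, free on both sides. Between head and grip a thin beam and a small scale plate.
- neighbour_stud (a point): Middle of the lower nut (30 mm across flats) on the neighbouring stud, 190 mm from the first, 8 mm above the plate; both its nuts are already locked and fixed and carry no spanner. Axes of the base plate: +y points to the first stud, +x to the side of this stud on which the spanner's handle belongs.
- spanner_grip (a point): Grip point of the loose flat steel open-ended spanner: mid-width, mid-thickness of its handle, near the centre of mass. +x along the handle to the jaw, +z up. Handle straight, 20 mm wide, 8 mm thick, from 23 mm on the jaw side to 140 mm behind this point; about 0.4 kg. Lies flat on the bench at the start.
- spanner_jaw (a point): Centre of the spanner's jaw, where the nut's axis lies when fully on: 85 mm from the grip point in +x, mid-thickness (8 mm). Jaw open to +x, 31.2 mm wide, mouth flared, prongs 16 mm past this point, throat 18 mm behind it, head 58 mm wide. Fitted, it lies flat on the base plate, its +x opposite to the lower nut's +x.
- eyepiece: Bystander: black microscope eyepiece standing on end, 38 mm across and 58 mm high; origin at the centre of its underside.
- oil_bottle: Bystander: small amber immersion-oil bottle, 34 mm across and 75 mm high; origin at the centre of its underside.
- petri_dish: Bystander: closed glass Petri dish, 92 mm across and 17 mm high; origin at the centre of its underside.
Things that resemble listed ones, but are neither listed nor needed, are in the scene too. Of the things shaped like the part that bears spanner_grip, the bare steel one is meant.

How it is judged:
By the outcome, as a careful person would: the job done as asked, in the order asked, and still so for the second after the job is handed in, with the robot touching nothing.
It also fails if it takes over 72 s, if anything falls off the work surface, if the arm or the gripper's body presses on something with over 40 N, if the wrist force passes 120 N, or if a joint passes its speed limit or range.

## Working session

There is one attempt and no reset: what is moved stays moved. The work goes in short steps, Python scripts to look and compute and a tool call to move; the robot and the scene stay as the last step left them, time stands still between calls to the robot, and variables do not carry over. Pictures are saved under pics/ and viewed, at most 10 in all, crops included, and the job is handed in when it is done.

Besides the shell and the picture viewer there is one more tool, called after "Emit:" as name(argument=value, ...), one argument or row to a line, values as JSON. drive_tool: Moves the arm, as the interface text tells. Its arguments: {"type":"object","properties":{"rows":{"type":"array"},"force":{"type":"number"}},"required":["rows"]}

```bash
mkdir -p pics; ls
cat > h.py <<'E'
import numpy as np, cv2
from rig import manip, eyes, job
def snap(cam,fn,crop=None,scale=1):
    im=eyes.get_image(cam)[:,:,::-1].copy()
    cv2.imwrite('pics/raw_'+fn,im)
    if crop: x0,y0,x1,y1=crop; im=im[y0:y1,x0:x1]
    if scale!=1: im=cv2.resize(im,None,fx=scale,fy=scale,interpolation=cv2.INTER_CUBIC)
    cv2.imwrite('pics/'+fn,im); return im
def cal(cam):
    c=eyes.get_calibration(cam); return np.array(c['camera_matrix']),c['k1'],np.array(c['view'])
def proj(cam,P):
    K,k,V=cal(cam); P=np.atleast_2d(P); p=(V[:3,:3]@P.T).T+V[:3,3]
    s=np.c_[p[:,0]/-p[:,2],-p[:,1]/-p[:,2]]; r2=(s**2).sum(1,keepdims=True); s=s*(1+k*r2)
    return np.c_[s[:,0]*K[0,0]+K[0,2],s[:,1]*K[1,1]+K[1,2]]
def unproj(cam,uv,z):
    K,k,V=cal(cam); uv=np.atleast_2d(np.array(uv,float))
    d=np.c_[(uv[:,0]-K[0,2])/K[0,0],(uv[:,1]-K[1,2])/K[1,1]]; s=d.copy()
    for _ in range(30): s=d/(1+k*(s**2).sum(1,keepdims=True))
    R=V[:3,:3]; o=-R.T@V[:3,3]; w=(R.T@np.c_[s[:,0],-s[:,1],-np.ones(len(s))].T).T
    return o+w*((z-o[2])/w[:,2])[:,None]
E
python3 - <<'E'
from h import *
snap('top','t0.png'); snap('scene','s0.png')
for c in('top','scene'):
    K,k,V=cal(c); print(c,K.tolist(),k,(-V[:3,:3].T@V[:3,3]).round(3))
s=manip.get_state(); print(s['position'],s['ee_rot'],s['contact_force'],s['clock'])
E
```

```text
pics
top [[497.00391280405637, 0.0, 323.67171891410663], [0.0, 497.00391280405637, 201.52680373108103], [0.0, 0.0, 1.0]] -0.14960057210275435 [ 0.285 -0.016  1.247]
scene [[420.2294359625618, 0.0, 315.72295014522257], [0.0, 420.2294359625618, 199.8334892422329], [0.0, 0.0, 1.0]] 0.022496172644268488 [1.154 0.069 0.976]
[0.19362299 0.54092529 0.24149268] [-2.33343538e-04  1.71036643e-01  9.85264292e-01 -8.28527885e-04] [0.18067394 0.04877412 0.2400215 ] 0.1
```

View pics/t0.png

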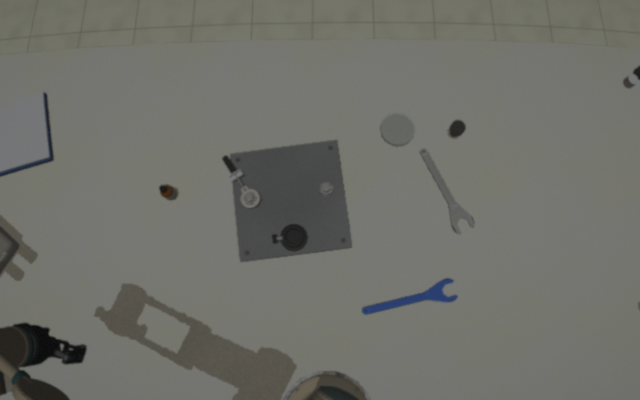

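View pics/s0.png

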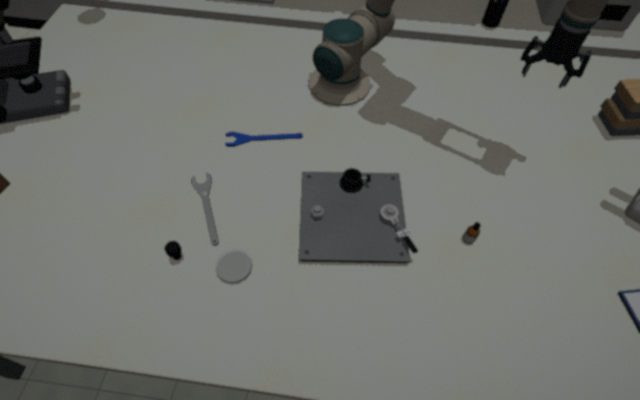

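Top view: there are two spanner shapes. The blue one is at (410,297). The bare grey steel one has its handle end at (424,152) and jaw at (459,217). Grey fits "bare steel"; blue is the decoy. The wrench stud is at (250,198) with the grip at (230,163), the neighbour at (327,188), and the socket at (293,237). The Petri dish is at (397,129), the eyepiece at (457,128) and the bottle at (167,191). I'll confirm with an enlarged crop.

Run:
```python
from h import *
im=cv2.imread('pics/raw_t0.png')[120:270,215:480]
im=cv2.convertScaleAbs(cv2.resize(im,None,fx=3,fy=3,interpolation=cv2.INTER_CUBIC),alpha=1.6)
cv2.imwrite('pics/t0c.png',im)
g=cv2.imread('pics/raw_t0.png'); 
m=unproj('top',[[232,155],[337,141],[352,247],[240,261]],.026); print(m.round(3),m.mean(0))
```

```text
[[ 0.651  0.24   0.026]
 [ 0.686 -0.031  0.026]
 [ 0.413 -0.066  0.026]
 [ 0.379  0.211  0.026]] [0.53266634 0.08845062 0.026     ]
```

View pics/t0c.png

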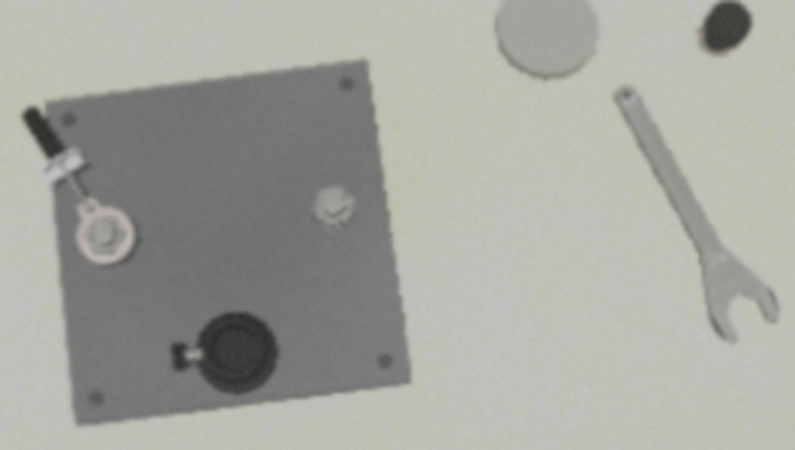

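The crop confirms the bare steel spanner: handle end at crop (625,93), prong tips at (728,338) and (770,315). The studs are at crop (105,231) and (335,203), and the wrench grip at (43,131).

Run:
```python
from h import *
c=lambda x,y:[215+(x+.5)/3-.5,120+(y+.5)/3-.5]
u=lambda x,y,z:unproj('top',[c(x,y)],z)[0]
S1,S2=u(105,230,.063),u(335,203,.063)
print('studs',S1,S2,np.linalg.norm(S1-S2))
r=u(105,235,.05);print('ring',r)
C=np.array([u(*p,.026) for p in[(47,102),(367,60),(411,382),(77,425)]])
ey=((C[0]-C[1])+(C[3]-C[2]));print('plate yaw',np.arctan2(ey[1],ey[0])-np.pi/2,'from studs',np.arctan2(*(S1-S2)[[1,0]])-np.pi/2,C.mean(0))
e,t1,t2=u(625,93,.008),u(728,338,.008),u(770,315,.008);t=(t1+t2)/2
h=u(713,252,.008)
print('sp',e,t,np.linalg.norm(t-e),'yaw',np.arctan2(*(t-e)[[1,0]]),np.arctan2(*(h-e)[[1,0]]))
d=(t-e)/np.linalg.norm(t-e);print('grip',e+.14*d,t-.101*d)
g=u(43,131,.05);print('wgrip',g,np.linalg.norm((g-S1)[:2]),np.arctan2(*(g-S1)[[1,0]]))
# scene cam cross-check projections
print(proj('scene',[S1,S2,e+.14*d,e,t]).round(1))
s=manip.get_state();from scipy.spatial.transform import Rotation as R
print(R.from_quat(np.array(s['ee_rot'])[[1,2,3,0]]).as_matrix().round(3))
```

```text
studs [0.53451117 0.1843038  0.063     ] [ 0.55588063 -0.00340827  0.063     ] 0.18892452350911862
ring [0.53303709 0.18638559 0.05      ]
plate yaw 0.12634195378280588 from studs 0.11335365812813936 [0.53427213 0.08956026 0.026     ]
sp [ 0.66521319 -0.25505806  0.008     ] [ 0.45991747 -0.35235861  0.008     ] 0.22718655519367925 yaw -2.698998815336503 -2.683609970161932
grip [ 0.53870306 -0.31501794  0.008     ] [ 0.55118549 -0.30910185  0.008     ]
wgrip [0.62247688 0.24153546 0.05      ] 0.10494488469954247 0.5768062635540914
[[388.  208.7]
 [315.3 206.5]
 [204.9 198.3]
 [213.4 240.8]
 [200.1 174.5]]
[[-0.941  0.337 -0.001]
 [ 0.337  0.941 -0.002]
 [ 0.    -0.002 -1.   ]]
```

Run:
```python
from h import *
im=cv2.imread('pics/raw_t0.png').astype(np.float32)
cr=im[138:243,405:490]
d=cr-cv2.medianBlur(cr,5)*0-np.median(cr.reshape(-1,3),0)
n=np.linalg.norm(d,axis=2)
m=(n>22).astype(np.uint8)
k,l,st,ce=cv2.connectedComponentsWithStats(m)
i=1+np.argmax(st[1:,4]);m=(l==i);ys,xs=np.nonzero(m)
W=unproj('top',np.c_[xs+405,ys+138],.006)[:,:2]
mu=W.mean(0);_,_,v=np.linalg.svd(W-mu);a=v[0]*(1 if v[0][0]<0 else -1);b=np.array([-a[1],a[0]])
p=(W-mu)@a;q=(W-mu)@b
print(st[i],mu,np.arctan2(a[1],a[0]),p.min(),p.max())
for t in np.arange(p.min(),p.max(),.006):
    s=(p>=t)&(p<t+.006); print(round(t*1e3),round(q[s].min()*1e3,1),round(q[s].max()*1e3,1),round(q[s].mean()*1e3,1),s.sum())
cv2.imwrite('pics/t0m.png',np.hstack([cv2.resize(np.clip(128+d*2.5,0,255).astype(np.uint8),None,fx=4.5,fy=4.5),cv2.resize(cv2.cvtColor(m.astype(np.uint8)*255,cv2.COLOR_GRAY2BGR),None,fx=4.5,fy=4.5)]))
```

```text
[ 14  11  56  85 947] [ 0.5497092  -0.31106292] -2.683548060046971 -0.13505577107906358 0.10555836111448025
-135 -9.7 8.4 -1.1 16
-129 -11.0 10.5 -0.3 19
-123 -10.3 11.5 0.6 19
-117 -10.5 11.2 0.4 19
-111 -10.8 10.9 0.1 19
-105 -9.7 10.7 0.4 18
-99 -10.0 10.4 0.2 18
-93 -10.3 11.4 0.5 19
-87 -11.8 11.2 -0.4 20
-81 -10.8 10.9 -0.0 19
-75 -11.0 10.6 0.3 22
-69 -10.2 11.4 0.2 20
-63 -10.5 11.1 0.3 19
-57 -11.8 10.9 -0.5 20
-51 -12.0 10.6 -0.8 20
-45 -9.9 10.4 0.2 18
-39 -10.1 11.4 0.5 19
-33 -10.4 11.2 0.6 23
-27 -10.6 10.7 0.0 19
-21 -10.8 10.4 -0.2 19
-15 -10.0 11.5 0.7 19
-9 -10.3 11.2 0.5 19
-3 -10.5 11.0 0.2 22
3 -10.7 10.7 -0.0 19
9 -9.7 11.5 0.9 19
15 -11.1 10.3 -0.5 19
21 -11.4 11.1 -0.3 24
27 -12.8 13.2 -0.3 22
33 -14.1 14.2 -0.0 25
39 -16.8 16.3 -0.2 29
45 -20.6 18.4 -1.3 39
51 -20.8 20.5 0.3 37
57 -23.3 21.6 -0.9 39
63 -25.8 25.0 -1.8 48
69 -27.3 25.8 0.2 41
75 -31.0 29.2 0.3 35
81 -31.2 31.3 -1.2 33
87 -30.1 30.0 0.8 28
93 -28.0 29.8 4.3 28
99 -26.9 22.4 -1.4 16
105 19.9 19.9 19.9 1
```

View pics/t0m.png

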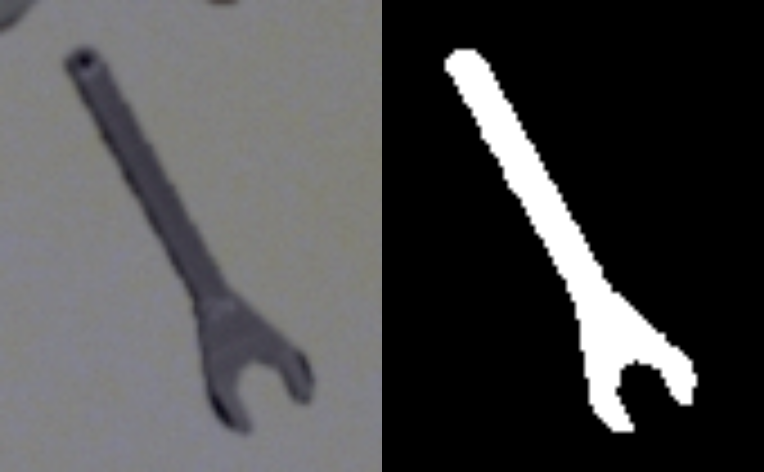

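The mask covers the whole grey spanner: handle end at px (422,150), prong tips at about (458,232) and (472,225). The extent is 240 mm, which fits the 241 mm length. Now I approach its grip point.

Emit:
drive_tool(
  rows=[
    [[0, 0, 0.048], [2.2, -5.34, 0], 5],
    [[0, 0, 0.048], [2.2, -5.34, 0], 5],
    [[0, 0, 0.048], [2.2, -5.34, 0], 5],
    [[0, 0, 0.048], [2.2, -5.34, 0], 5],
    [[0, 0, 0.048], [2.2, -5.34, 0], 5],
    [[0, 0, 0.048], [2.2, -5.34, 0], 5],
    [[0, 0, 0.048], [2.2, -5.34, 0], 5],
    [[0, 0, 0.048], [2.2, -5.34, 0], 5],
  ],
  force=60,
)

```text
clock: 1.1
position: [0.37, 0.1124, 0.2423]
ee_rot: [0.0, -0.021, 1.0, 0.0]
contact_force: [0.6, 0.8, -0.4]
width: 0.0499
gripper_force: 0.0
```

Emit:
drive_tool(
  rows=[
    [[0, 0, 0.048], [2.2, -5.34, -1.0], 5],
    [[0, 0, 0.048], [2.2, -5.34, -1.0], 5],
    [[0, 0, 0.048], [2.2, -5.34, -1.6], 5],
    [[0, 0, 0.048], [2.2, -5.34, -1.6], 5],
    [[0, 0, 0.048], [2.2, -5.34, -2], 5],
    [[0, 0, 0.048], [2.2, -5.34, -2], 5],
    [[0, 0, 0.048], [2.2, -5.34, -2], 5],
    [[0, 0, 0.048], [2.2, -5.34, -2], 5],
  ],
)

```text
clock: 2.1
position: [0.5461, -0.3147, 0.1091]
ee_rot: [-0.0, -0.211, 0.977, 0.0]
contact_force: [1.1, 1.1, -0.6]
width: 0.0498
gripper_force: 0.0
```

```bash
cat >> h.py <<'E'
from scipy.spatial.transform import Rotation as R
def st():
    s=manip.get_state(); M=R.from_quat(np.array(s['ee_rot'])[[1,2,3,0]]).as_matrix()
    print('t',round(s['clock'],2),'p',np.round(np.array(s['position'])*100,2),'yaw_y',round(np.arctan2(M[1,1],M[0,1]),3),'z',M[:,2].round(3),'F',np.round(s['contact_force'],1),'M',np.round(s['moment'],2),'w',round(s['width']*100,2),'gf',round(s['gripper_force'],1),'q',np.round(s['qpos'],3)); return s
E
python3 -c "
from h import *; st()"
```

```text
t 2.1 p [ 54.61 -31.47  10.91] yaw_y 1.996 z [-0.001  0.001 -1.   ] F [ 1.1  1.1 -0.6] M [-0.04  0.02  0.07] w 4.98 gf 0.0 q [-0.633  0.453  1.575  0.     1.114 -2.63 ]
```

Emit:
drive_tool(
  rows=[
    [[0, 0, 0], [0, 0.1, -2.5], 5],
    [[0, 0, 0], [0, 0.1, -2.5], 5],
    [[0, 0, 0], [0, 0, -2.2], 5],
    [[0, 0, 0], [0, 0, -1.6], 5],
    [[0, 0, 0], [0, 0, -0.8], 5],
    [[0, 0, 0], [0, 0, 0], 5],
  ],
)

```text
clock: 2.85
position: [0.5457, -0.3109, 0.014]
ee_rot: [-0.0, -0.211, 0.978, 0.0]
contact_force: [-0.9, -0.4, -0.0]
width: 0.0499
gripper_force: 0.0
```

Emit:
drive_tool(
  rows=[
    [[0, 0, 0], [0, 0, 0], 1.5],
    [[0, 0, 0], [0, 0, 0], 1.5],
    [[0, 0, 0], [0, 0, 0], 1.5],
    [[0, 0, 0], [0, 0, 0], 1.5],
    [[0, 0, 0], [0, 0, 0], 1.5],
    [[0, 0, 0], [0, 0, 0], 1.5],
  ],
)

```text
clock: 3.6
position: [0.5467, -0.3117, 0.0157]
ee_rot: [0.001, -0.211, 0.978, -0.001]
contact_force: [-1.0, 0.4, 5.9]
width: 0.0171
gripper_force: 58.8
```

```bash
python3 -c "
from h import *; st()"
```

```text
t 3.6 p [ 54.67 -31.17   1.57] yaw_y 1.995 z [ 0.002 -0.002 -1.   ] F [-1.   0.4  5.9] M [-0.09  0.04  0.08] w 1.71 gf 58.8 q [-0.629  0.548  1.68  -0.     0.911 -2.624]
```

Emit:
drive_tool(
  rows=[
    [[0, 0, 0], [0, 0, 0.6], 1.5],
    [[0, 0, 0], [0, 0, 1.2], 1.5],
    [[0, 0, 0], [0, 0, 2], 1.5],
    [[0, 0, 0], [0, 0, 3], 1.5],
    [[0, 0, 0], [0, 0, 3], 1.5],
    [[0, 0, 0], [0, 0, 0], 1.5],
  ],
  force=90,
)

```text
clock: 4.35
position: [0.5473, -0.312, 0.1149]
ee_rot: [0.002, -0.211, 0.978, -0.002]
contact_force: [-0.0, 0.6, -3.6]
width: 0.0164
gripper_force: 70.8
```

Run:
```python
from h import *; st()
snap('scene','s1.png',(140,60,340,260),3)
```

```text
t 4.35 p [ 54.73 -31.2   11.49] yaw_y 1.995 z [ 0.005 -0.003 -1.   ] F [-0.   0.6 -3.6] M [-0.07  0.06  0.03] w 1.64 gf 70.8 q [-0.629  0.445  1.574  0.     1.117 -2.624]
```

View pics/s1.png

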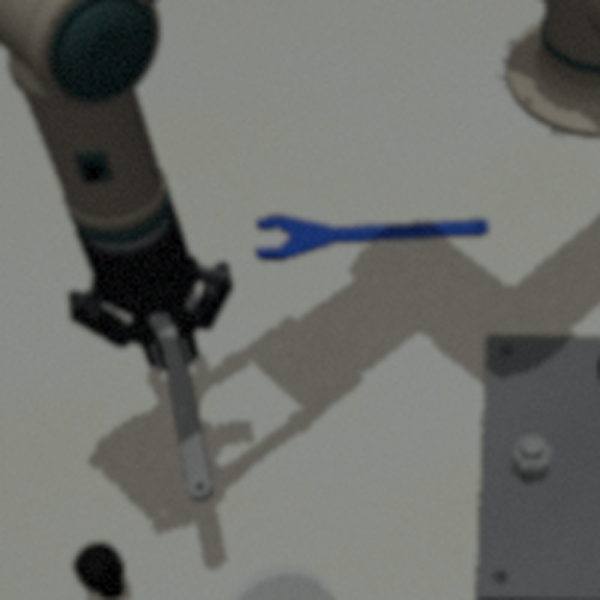

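The handle is held level, with its end at crop (200,487), and the wrist carries 3.6 N, so the spanner is in hand. Next I swing it to the pre-insertion pose above the plate.

Emit:
drive_tool(
  rows=[
    [[0, 0, -0.08], [0.2, 2, 0], 1],
    [[0, 0, -0.14], [0.2, 3, 0], 1],
    [[0, 0, -0.16], [0.2, 3.5, 0], 1],
    [[0, 0, -0.16], [0.2, 3.5, 0], 1],
    [[0, 0, -0.16], [0.2, 3.5, 0], 1],
    [[0, 0, -0.16], [0.2, 3.5, 0], 1],
    [[0, 0, -0.16], [0.2, 3.5, 0], 1],
    [[0, 0, -0.16], [0.2, 3.5, 0], 1],
  ],
)

```text
clock: 5.4
position: [0.5602, -0.0495, 0.1102]
ee_rot: [-0.002, 0.372, 0.928, -0.0]
contact_force: [-0.1, -0.6, -4.6]
width: 0.0161
gripper_force: 88.2
```

Emit:
drive_tool(
  rows=[
    [[0, 0, -0.16], [0.2, 3.5, 0], 1],
    [[0, 0, -0.16], [0.2, 3.5, 0], 1],
    [[0, 0, -0.14], [0.1, 2.5, 0], 1],
    [[0, 0, -0.087], [0, 1.6, 0], 1],
    [[0, 0, 0], [0, 0, -1], 1],
    [[0, 0, 0], [0, 0, -1], 1],
    [[0, 0, 0], [0, 0, 0], 1],
  ],
)

```text
clock: 6.28
position: [0.5654, 0.0591, 0.0904]
ee_rot: [-0.002, 0.606, 0.795, -0.001]
contact_force: [-0.8, -0.3, -4.3]
width: 0.0154
gripper_force: 88.3
```

Run:
```python
from h import *; st()
im=snap('top','t2.png',(210,120,370,240),5)
cv2.imwrite('pics/t2.png',cv2.convertScaleAbs(im,alpha=1.7))
```

```text
t 6.28 p [56.54  5.91  9.04] yaw_y 0.268 z [-0.004 -0.    -1.   ] F [-0.8 -0.3 -4.3] M [0.02 0.03 0.06] w 1.54 gf 88.3 q [-0.018  0.393  1.738 -0.     1.015 -0.286]
```

View pics/t2.png

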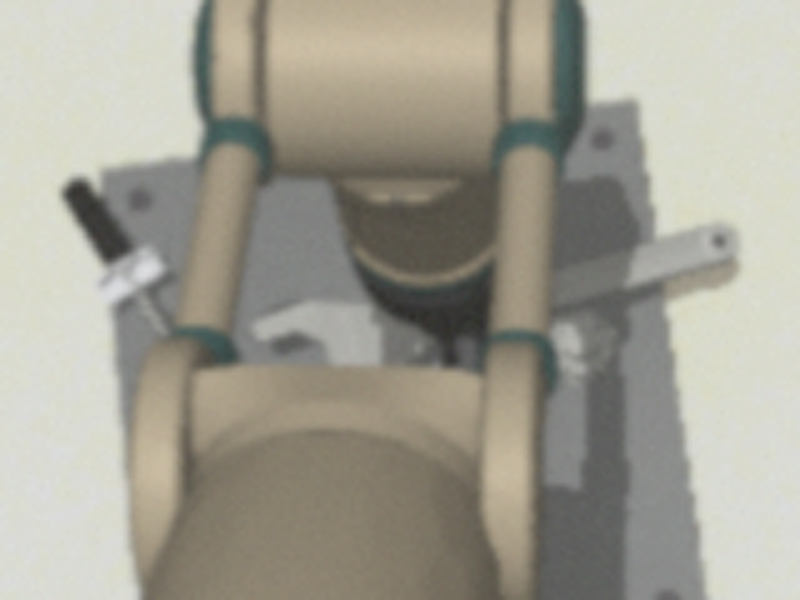

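The spanner sits over the plate, with its hole at crop (718,240) and upper prong tip at (255,330). Handle edges: upper (560,272) to (690,229), lower (565,305) to (700,265). I check its heading against the model.

Run:
```python
from h import *
c=lambda p:[210+(p[0]+.5)/5-.5,120+(p[1]+.5)/5-.5]
for n,p in dict(hole=(718,240),ptip=(255,330)).items(): print(n,unproj('top',[c(p)],.083)[0])
for a,b in(((560,272),(690,229)),((565,305),(700,265))):
    A,B=unproj('top',[c(a),c(b)],.083); print(A,B,np.arctan2(*(A-B)[[1,0]]))
T=np.array([.5654,.0591]);h=1.839;d=np.array([np.cos(h),np.sin(h)]);n=np.array([-d[1],d[0]])
print('pred hole',T-.1313*d,'prong tips',T+.102*d-.022*n,T+.102*d+.022*n)
im=snap('scene','s2.png',(290,160,430,265),5.7)
cv2.imwrite('pics/s2.png',cv2.convertScaleAbs(im,alpha=1.7))
for z,l in((.079,'mid'),): print(((proj('scene',[[*(T+.086*d),z],[*(T-.1313*d),z],[.5335,.1853,.063],[.556,-.0034,.063]])-[290,160])*5.7).round(0))
```

```text
hole [ 0.59994369 -0.06881678  0.083     ]
ptip [0.55661743 0.15503706 0.083     ]
[0.58440543 0.00770804 0.083     ] [ 0.60553474 -0.05532877  0.083     ] 1.8942168271179873
[0.56799175 0.00532005 0.083     ] [ 0.58749321 -0.05993558  0.083     ] 1.8611950340321923
pred hole [ 0.60019447 -0.06750583] prong tips [0.55958349 0.16328334] [0.51715656 0.15162335]
[[469. 261.]
 [-13. 310.]
 [561. 276.]
 [144. 265.]]
```

View pics/s2.png

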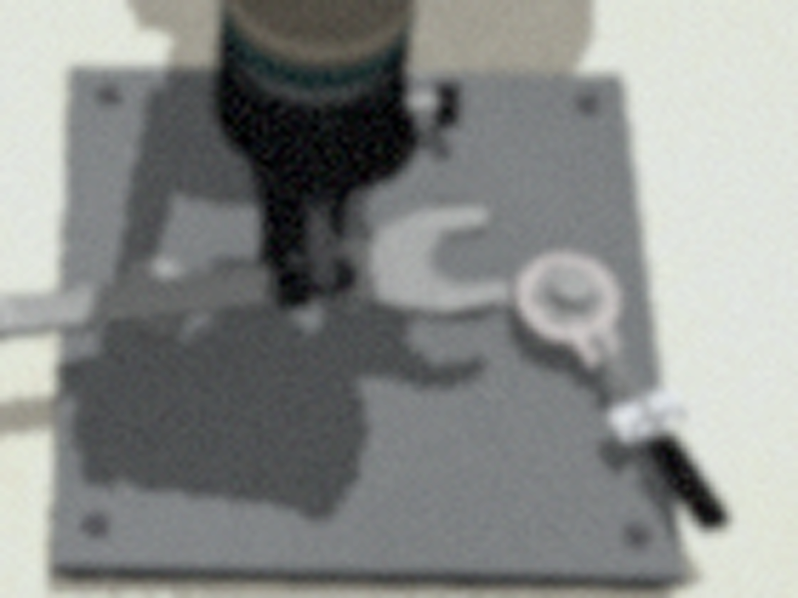

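Run:
```python
from h import *
from scipy.optimize import least_squares as L
ct=lambda p:np.array([215+(p[0]+.5)/3-.5,120+(p[1]+.5)/3-.5])
cs=lambda p:np.array([290+(p[0]+.5)/5.7-.5,160+(p[1]+.5)/5.7-.5])
def tri(a,b,g): 
    r=L(lambda P:np.r_[proj('top',P)[0]-a,proj('scene',P)[0]-b],g); return r.x.round(4),r.fun.round(2)
def fixz(a,b,z):
    r=L(lambda P:np.r_[proj('top',[*P,z])[0]-a,proj('scene',[*P,z])[0]-b],[.53,.18]); return r.x.round(4),r.fun.round(2)
for nm,a,b,z in(('ring',(106.5,235.5),(568,297),.05),('stud',(105,230),(570,284),.063)):
    print(nm,tri(ct(a),cs(b),[.53,.18,.05]),fixz(ct(a),cs(b),z))
# plate corners scene
pc=[(70,68),(622,75),(685,575),(52,568)]
for p in pc: print(unproj('scene',[cs(p)],.026)[0].round(4))
print('top corners');[print(unproj('top',[ct(p)],.026)[0].round(4)) for p in[(367,60),(47,102),(77,425),(411,382)]]
# prong tips scene
for p in((485,215),(510,293)): print('prong',unproj('scene',[cs(p)],.083)[0].round(4))
```

```text
ring (array([0.5332, 0.1877, 0.0471]), array([-0.83,  0.02, -0.87,  0.01])) (array([0.5336, 0.1873]), array([-0.87, -0.37, -0.85, -0.48]))
stud (array([0.535 , 0.1867, 0.0607]), array([-0.79,  0.02, -0.83,  0.01])) (array([0.5353, 0.1864]), array([-0.82, -0.31, -0.81, -0.4 ]))
[ 0.4185 -0.0613  0.026 ]
[0.3812 0.2141 0.026 ]
[0.6564 0.2494 0.026 ]
[ 0.6938 -0.0253  0.026 ]
top corners
[ 0.69   -0.0309  0.026 ]
[0.6551 0.2442 0.026 ]
[0.3785 0.2098 0.026 ]
[ 0.4134 -0.0649  0.026 ]
prong [0.518  0.1461 0.083 ]
prong [0.5585 0.1597 0.083 ]
```

Emit:
drive_tool(
  rows=[
    [[0, 0, 0], [0.7, -0.2, 0], 1],
    [[0, 0, 0], [0, 0, -1], 1],
    [[0, 0, 0], [0, 0, -1.5], 1],
    [[0, 0, 0], [0, 0, -1.2], 1],
    [[0, 0, 0], [0, 0, -0.7], 1],
    [[0, 0, 0], [0, 0, 0], 1],
  ],
)

```text
clock: 7.12
position: [0.5732, 0.0581, 0.0474]
ee_rot: [-0.001, 0.606, 0.795, -0.0]
contact_force: [-0.1, -0.1, -5.6]
width: 0.0159
gripper_force: 88.3
```

```bash
python3 -c "
from h import *; st()"
```

```text
t 7.12 p [57.32  5.81  4.74] yaw_y 0.268 z [-0.002  0.    -1.   ] F [-0.1 -0.1 -5.6] M [ 0.07  0.02 -0.03] w 1.59 gf 88.3 q [-0.02   0.45   1.771  0.     0.923 -0.288]
```

Level and clear. Down to touch in small steps.

Emit:
drive_tool(
  rows=[
    [[0, 0, 0], [0, 0, -0.3], 1],
    [[0, 0, 0], [0, 0, -0.2], 1],
    [[0, 0, 0], [0, 0, 0], 1],
  ],
)

```text
clock: 7.5
position: [0.5739, 0.058, 0.0434]
ee_rot: [0.0, 0.606, 0.795, 0.0]
contact_force: [-0.3, -0.2, -4.4]
width: 0.0156
gripper_force: 88.4
```

Emit:
drive_tool(
  rows=[
    [[0, 0, 0], [0, 0, -0.1], 1],
    [[0, 0, 0], [0, 0, 0], 1],
  ],
)

```text
clock: 7.75
position: [0.574, 0.058, 0.0425]
ee_rot: [0.0, 0.606, 0.795, 0.0]
contact_force: [-0.1, 0.4, -4.5]
width: 0.0152
gripper_force: 88.5
```

Run:
```python
from h import *; st()
im=snap('scene','s3.png',(290,160,430,265),5.7)
cv2.imwrite('pics/s3.png',cv2.convertScaleAbs(im,alpha=1.7))
```

```text
t 7.75 p [57.4   5.8   4.25] yaw_y 0.268 z [ 0.001  0.    -1.   ] F [-0.1  0.4 -4.5] M [0.04 0.03 0.  ] w 1.52 gf 88.5 q [-0.02   0.456  1.776  0.     0.909 -0.288]
```

View pics/s3.png

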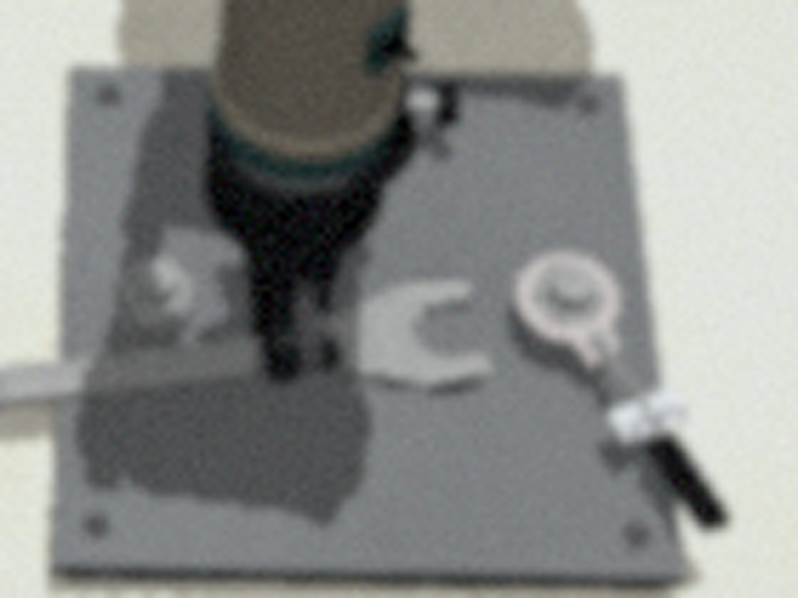

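The spanner lies just above the plate, clear of the neighbour. Prong tips are at crop (472,287) and (490,365), and the ring centre at (568,297). I compare lateral offsets within this one camera.

Run:
```python
from h import *
cs=lambda p:[290+(p[0]+.5)/5.7-.5,160+(p[1]+.5)/5.7-.5]
u=lambda p,z:unproj('scene',[cs(p)],z)[0][:2]
T=np.array([.574,.058]);h=1.839;d=np.array([np.cos(h),np.sin(h)]);n=np.array([-d[1],d[0]])
S=u((568,297),.047);S2=u((570,284),.062)
print('stud scene',S,S2)
for nm,P in(('ring',S),('stud',S2),('top',np.array([.5343,.1858])),('p1',u((472,287),.0355)),('p2',u((490,365),.0355)),('throat',u((418,325),.0355)),('stemUp',u((365,300),.0355)),('headwideTop',u((432,283),.0355)),('headwideBot',u((430,388),.0355))):
    print(nm,P.round(4),'along %.1f lat %.1f mm'%((P-T)@d*1e3,(P-T)@n*1e3))
print((((proj('scene',[[*(T+.102*d+s*.0156*n),.0355] for s in(1,-1)]+[[*(T+.086*d+s*.029*n),.0355] for s in(1,-1)]+[[*(T+.068*d),.0355]]))-[290,160])*5.7).round(0))
```

```text
stud scene [0.53273232 0.18996449] [0.5355535  0.18861858]
ring [0.5327 0.19  ] along 138.2 lat 4.8 mm
stud [0.5356 0.1886] along 136.1 lat 2.5 mm
top [0.5343 0.1858] along 133.8 lat 4.4 mm
p1 [0.5262 0.1467] along 98.2 lat 22.6 mm
p2 [0.5676 0.1576] along 97.7 lat -20.2 mm
throat [0.5509 0.1232] along 69.0 lat 5.0 mm
stemUp [0.5408 0.0977] along 47.0 lat 21.5 mm
headwideTop [0.5267 0.1279] along 80.0 lat 27.1 mm
headwideBot [0.5839 0.1312] along 68.0 lat -28.9 mm
[[481. 296.]
 [495. 353.]
 [441. 276.]
 [466. 382.]
 [416. 332.]]
```

Emit:
drive_tool(
  rows=[
    [[0, 0, 0], [-0.29, -0.08, 0], 1],
    [[0, 0, 0], [-0.13, 0.48, 0], 1],
    [[0, 0, 0], [-0.13, 0.48, 0], 1],
    [[0, 0, 0], [-0.13, 0.48, 0], 1],
    [[0, 0, 0], [-0.13, 0.48, 0], 1],
    [[0, 0, 0], [0, 0, 0], 1],
  ],
)

```text
clock: 8.55
position: [0.5655, 0.077, 0.0423]
ee_rot: [-0.0, 0.606, 0.795, 0.0]
contact_force: [-0.1, -0.5, -3.2]
width: 0.016
gripper_force: 88.5
```

Emit:
drive_tool(
  rows=[
    [[0, 0, 0], [-0.13, 0.48, 0], 1],
    [[0, 0, 0], [-0.07, 0.24, 0], 1],
    [[0, 0, 0], [-0.07, 0.24, 0], 1],
    [[0, 0, 0], [0, 0, 0], 1],
  ],
)

```text
clock: 9.05
position: [0.5629, 0.0863, 0.0423]
ee_rot: [-0.0, 0.606, 0.795, 0.0]
contact_force: [-0.1, 0.1, -4.0]
width: 0.0155
gripper_force: 88.5
```

```bash
python3 -c "
from h import *; st()"
```

```text
t 9.05 p [56.29  8.63  4.23] yaw_y 0.268 z [-0.  0. -1.] F [-0.1  0.1 -4. ] M [0.09 0.04 0.02] w 1.55 gf 88.5 q [ 0.03   0.448  1.793  0.     0.901 -0.239]
```

Emit:
drive_tool(
  rows=[
    [[0, 0, 0], [-0.07, 0.24, 0], 1],
    [[0, 0, 0], [-0.07, 0.24, 0], 1],
    [[0, 0, 0], [-0.07, 0.24, 0], 1],
    [[0, 0, 0], [0, 0, 0], 1],
  ],
)

```text
clock: 9.55
position: [0.5622, 0.0926, 0.0425]
ee_rot: [0.001, 0.606, 0.795, 0.0]
contact_force: [2.8, -3.7, -5.2]
width: 0.0155
gripper_force: 88.3
```

Emit:
drive_tool(
  rows=[
    [[0, 0, 0], [-0.07, 0.24, 0], 1],
    [[0, 0, 0], [-0.07, 0.24, 0], 1],
    [[0, 0, 0], [0, 0, 0], 1],
  ],
)

```text
clock: 9.93
position: [0.5611, 0.0971, 0.0427]
ee_rot: [0.002, 0.606, 0.796, 0.0]
contact_force: [3.7, -5.4, -5.8]
width: 0.0155
gripper_force: 88.3
```

```bash
python3 -c "
from h import *; st()"
```

```text
t 9.93 p [56.11  9.71  4.27] yaw_y 0.269 z [ 0.003 -0.002 -1.   ] F [ 3.7 -5.4 -5.8] M [-0.94 -0.68 -0.14] w 1.55 gf 88.3 q [ 0.05   0.446  1.795 -0.003  0.898 -0.217]
```

Emit:
drive_tool(
  rows=[
    [[0, 0, 0], [0.1, 0, -0.05], 1],
    [[0, 0, 0], [-0.05, 0.24, 0], 1],
    [[0, 0, 0], [-0.06, 0.24, 0], 1],
    [[0, 0, 0], [0, 0, 0], 1],
  ],
)

```text
clock: 10.42
position: [0.5617, 0.0996, 0.0426]
ee_rot: [0.004, 0.605, 0.796, -0.001]
contact_force: [4.1, -13.3, -3.8]
width: 0.0155
gripper_force: 88.6
```

```bash
python3 -c "
from h import *; st()"
```

```text
t 10.43 p [56.17  9.96  4.26] yaw_y 0.271 z [ 0.005 -0.006 -1.   ] F [  4.1 -13.3  -3.8] M [-2.07 -0.76  0.01] w 1.55 gf 88.6 q [ 0.057  0.447  1.793 -0.008  0.897 -0.209]
```

Emit:
drive_tool(
  rows=[
    [[0, 0, 0.01], [0.09, 0.02, 0], 1],
    [[0, 0, 0.01], [0.09, 0.02, 0], 1],
    [[0, 0, 0], [0, 0, 0], 1],
  ],
)

```text
clock: 10.8
position: [0.5632, 0.1003, 0.0425]
ee_rot: [0.003, 0.597, 0.802, -0.001]
contact_force: [4.4, -11.4, -3.2]
width: 0.0156
gripper_force: 88.6
```

```bash
python3 -c "
from h import *; st()"
```

```text
t 10.8 p [56.32 10.03  4.25] yaw_y 0.291 z [ 0.004 -0.005 -1.   ] F [  4.4 -11.4  -3.2] M [-1.89 -0.64 -0.03] w 1.56 gf 88.6 q [ 0.058  0.449  1.789 -0.007  0.9   -0.228]
```

Emit:
drive_tool(
  rows=[
    [[0, 0, 0], [-0.07, 0.25, 0], 1],
    [[0, 0, 0], [0, 0, 0], 1],
    [[0, 0, 0], [0, 0, 0], 1],
  ],
)

```text
clock: 11.18
position: [0.5618, 0.1042, 0.0424]
ee_rot: [0.002, 0.598, 0.802, -0.0]
contact_force: [2.9, -7.2, -4.0]
width: 0.0156
gripper_force: 88.6
```

Run:
```python
from h import *; st()
im=snap('scene','s4.png',(330,180,430,255),8)
cv2.imwrite('pics/s4.png',cv2.convertScaleAbs(im,alpha=1.7))
```

```text
t 11.18 p [56.18 10.42  4.24] yaw_y 0.29 z [ 0.003 -0.003 -1.   ] F [ 2.9 -7.2 -4. ] M [-1.14 -0.52  0.02] w 1.56 gf 88.6 q [ 0.063  0.449  1.79  -0.004  0.9   -0.224]
```

View pics/s4.png

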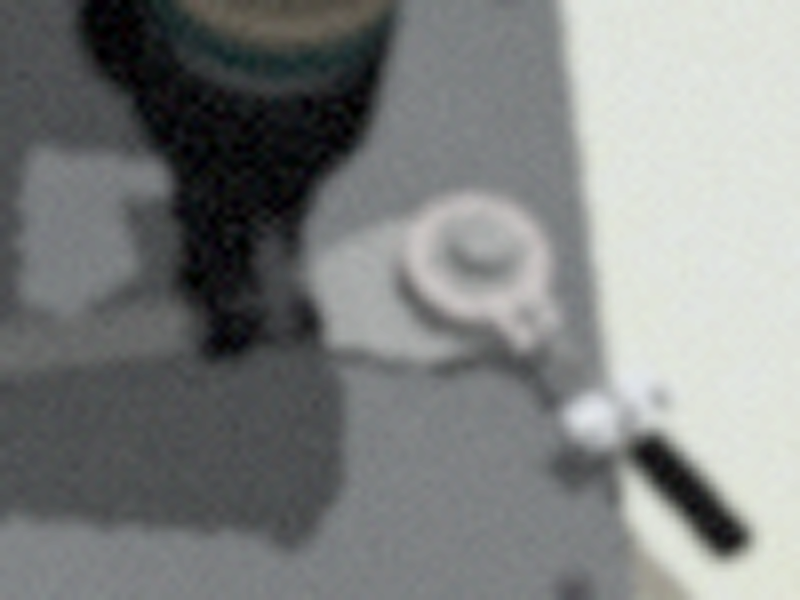

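The spanner head is under the ring, which is centred at crop (478,258), and the jaw is sliding onto the nut. The push force dropped, so it has not bottomed yet, and I keep pushing.

Emit:
drive_tool(
  rows=[
    [[0, 0, 0], [-0.07, 0.24, 0], 1],
    [[0, 0, 0], [0, 0, 0], 1],
  ],
)

```text
clock: 11.48
position: [0.5608, 0.107, 0.0423]
ee_rot: [0.002, 0.598, 0.802, -0.0]
contact_force: [2.9, -5.8, -4.3]
width: 0.0157
gripper_force: 88.6
```

Emit:
drive_tool(
  rows=[
    [[0, 0, 0], [-0.07, 0.24, 0], 1],
    [[0, 0, 0], [0, 0, 0], 1],
  ],
)

```text
clock: 11.72
position: [0.56, 0.1094, 0.0422]
ee_rot: [0.001, 0.598, 0.802, -0.0]
contact_force: [2.5, -6.0, -3.6]
width: 0.0156
gripper_force: 88.6
```

```bash
python3 -c "
from h import *; st()"
```

```text
t 11.72 p [56.   10.94  4.22] yaw_y 0.29 z [ 0.002 -0.002 -1.   ] F [ 2.5 -6.  -3.6] M [-0.98 -0.45 -0.02] w 1.56 gf 88.6 q [ 0.073  0.448  1.791 -0.003  0.9   -0.215]
```

Emit:
drive_tool(
  rows=[
    [[0, 0, 0], [-0.07, 0.24, 0], 1],
    [[0, 0, 0], [0, 0, 0], 1],
  ],
)

```text
clock: 11.98
position: [0.5597, 0.1107, 0.0422]
ee_rot: [0.002, 0.597, 0.802, -0.001]
contact_force: [3.3, -10.0, -4.2]
width: 0.0155
gripper_force: 88.5
```

Emit:
drive_tool(
  rows=[
    [[0, 0, 0], [-0.07, 0.24, 0], 1],
    [[0, 0, 0], [0, 0, 0], 1],
  ],
)

```text
clock: 12.22
position: [0.5598, 0.1111, 0.0423]
ee_rot: [0.004, 0.597, 0.803, -0.002]
contact_force: [5.5, -15.5, -5.7]
width: 0.0154
gripper_force: 88.4
```

```bash
python3 -c "
from h import *; st()"
```

```text
t 12.22 p [55.98 11.11  4.23] yaw_y 0.292 z [ 0.004 -0.008 -1.   ] F [  5.5 -15.5  -5.7] M [-2.62 -0.76  0.03] w 1.54 gf 88.4 q [ 0.079  0.448  1.792 -0.011  0.898 -0.207]
```

Emit:
drive_tool(
  rows=[
    [[0, 0, 0], [-0.07, 0.24, 0], 1],
    [[0, 0, 0], [0, 0, 0], 1],
  ],
)

```text
clock: 12.48
position: [0.5599, 0.1115, 0.0425]
ee_rot: [0.006, 0.596, 0.803, -0.003]
contact_force: [6.0, -21.0, -3.6]
width: 0.0159
gripper_force: 88.4
```

Emit:
drive_tool(
  rows=[
    [[0, 0, 0], [0.13, -0.48, -0.03], 1],
    [[0, 0, 0], [0, 0, 0], 1],
    [[0, 0, 0], [0, 0, 0], 1],
  ],
)

```text
clock: 12.85
position: [0.5597, 0.1109, 0.0422]
ee_rot: [0.002, 0.597, 0.802, -0.001]
contact_force: [3.1, -8.8, -2.9]
width: 0.0155
gripper_force: 88.7
```

```bash
python3 -c "
from h import *; st()"
```

```text
t 12.85 p [55.97 11.09  4.22] yaw_y 0.29 z [ 0.003 -0.004 -1.   ] F [ 3.1 -8.8 -2.9] M [-1.45 -0.58 -0.02] w 1.55 gf 88.7 q [ 0.076  0.448  1.792 -0.005  0.899 -0.211]
```

The spanner bottomed at 21 N axial. I release it, rise, and go round to the left of the wrench grip.

Emit:
drive_tool(
  rows=[
    [[0, 0, 0], [0, 0, -0.03], 4],
    [[0, 0, 0], [0, 0, 0], 4],
    [[0, 0, 0], [0, 0, 0], 4],
    [[0, 0, 0], [0, 0, 0], 4],
    [[0, 0, 0], [0, 0, 1], 4],
    [[0, 0, 0], [0, 0, 3], 4],
    [[0, 0, 0], [0, 0, 5], 4],
    [[0, 0, 0], [0, 0, 1], 4],
  ],
)

```text
clock: 13.85
position: [0.5607, 0.1132, 0.1455]
ee_rot: [0.003, 0.598, 0.801, 0.003]
contact_force: [0.8, 0.2, -0.5]
width: 0.0402
gripper_force: 0.0
```

Emit:
drive_tool(
  rows=[
    [[0, 0, 0.05], [0.8, 4, 0], 0],
    [[0, 0, 0.1], [0.9, 4.2, 0], 0],
    [[0, 0, 0.1], [0.9, 4.2, 0], 0],
    [[0, 0, 0.04], [0.8, 4, 0], 0],
    [[0, 0, 0], [0.4, 1.5, 0], 0],
    [[0, 0, 0], [0, 0, 0], 0],
  ],
)

```text
clock: 14.6
position: [0.596, 0.2921, 0.1406]
ee_rot: [-0.0, 0.476, 0.88, -0.001]
contact_force: [0.0, -0.5, 0.1]
width: -0.0001
gripper_force: 0.0
```

Run:
```python
from h import *; st()
a=snap('top','t5.png',(205,130,365,220),5); b=snap('scene','s5.png',(280,165,440,230),5)
b=cv2.resize(b,(a.shape[1],int(b.shape[0])))
im=np.vstack([a,b])[:600] if a.shape[0]+b.shape[0]<=800 else a
im=cv2.resize(np.vstack([a,b]),(800*600//(a.shape[0]+b.shape[0]),600))
print(a.shape,b.shape,im.shape)
cv2.imwrite('pics/t5.png',cv2.convertScaleAbs(im,alpha=1.7))
```

```text
t 14.6 p [59.6  29.21 14.06] yaw_y 0.579 z [-0.001 -0.001 -1.   ] F [ 0.  -0.5  0.1] M [ 0.01 -0.03 -0.01] w -0.01 gf 0.0 q [ 3.510e-01  4.730e-01  1.454e+00 -1.000e-03  1.216e+00 -2.280e-01]
(450, 800, 3) (325, 800, 3) (600, 619, 3)
```

View pics/t5.png

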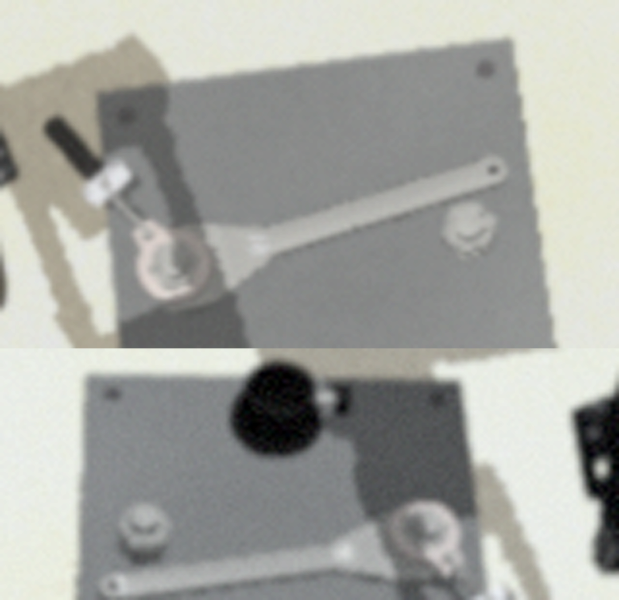

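The spanner head is under the ring. Its handle runs past the neighbour nut on the far side with a small gap: hole at composite (493,170), ring centre (172,264), neighbour nut (470,228). I check seating and gap by number.

Run:
```python
from h import *
k=600/775*5
sub=lambda X,Y:[205+(X+.5)/(619/160)-.5,130+(Y+.5)/k-.5]
u=lambda X,Y,z:unproj('top',[sub(X,Y)],z)[0][:2]
H=u(493,170,.034);Rg=u(172,264,.049);N=u(470,226,.052)
print('hole',H,'ring',Rg,'neigh',N,'ring-hole',np.linalg.norm(H-Rg),'ring-neigh',np.linalg.norm(N-Rg))
A=u(268,243,.034);d=(H-A)/np.linalg.norm(H-A);print('handle dir',np.arctan2(d[1],d[0]))
# handle edges to neighbour perpendicular dist
for nm,P in(('neigh',N),('ring',Rg)): print(nm,'lat',(d[0]*(P-H)[1]-d[1]*(P-H)[0])*1e3)
print('wgrip',u(70,146,.048),'tip ends',u(50,122,.048),u(98,174,.048))
```

```text
hole [ 0.5980176  -0.01763458] ring [0.53368441 0.18801213] neigh [ 0.55668227 -0.00275119] ring-hole 0.2154746549153883 ring-neigh 0.19214459887213742
handle dir -1.2547833701574085
neigh lat -34.66303903157172
ring lat 2.763228940098998
wgrip [0.61273545 0.25760741] tip ends [0.62912343 0.27159273] [0.59374703 0.23837683]
```

The spanner is fully on: ring to hole is 215 mm against 217 nominal. The wrench now sits at about 0.72 rad, so the nut turned back slightly during insertion, and clockwise tightening will take that up. I lower the closed fingers beside the grip.

Emit:
drive_tool(
  rows=[
    [[0, 0, 0.07], [-0.3, -0.3, -1], 0],
    [[0, 0, 0.07], [-0.3, -0.3, -2], 0],
    [[0, 0, 0], [0, 0, -2.5], 0],
    [[0, 0, 0], [0, 0, -2], 0],
    [[0, 0, 0], [0, 0, -1], 0],
    [[0, 0, 0], [0, 0, 0], 0],
  ],
)

```text
clock: 15.45
position: [0.59, 0.2848, 0.0559]
ee_rot: [-0.0, 0.414, 0.91, -0.001]
contact_force: [-0.3, 0.5, -0.3]
width: -0.0004
gripper_force: 0.0
```

Emit:
drive_tool(
  rows=[
    [[0, 0, 0], [0.33, -0.38, 0], 0],
    [[0, 0, 0], [0.33, -0.38, 0], 0],
    [[0, 0, 0], [0, 0, 0], 0],
  ],
)

```text
clock: 15.82
position: [0.5977, 0.278, 0.0569]
ee_rot: [0.001, 0.414, 0.91, 0.0]
contact_force: [0.3, -0.2, -0.6]
width: 0.0
gripper_force: 0.0
```

```bash
cat >> h.py <<'E'
S=np.array([.5345,.1900])
def ws():
    s=st(); p=np.array(s['position'][:2])-S; r=np.hypot(*p); a=np.arctan2(p[1],p[0]); f=np.array(s['contact_force'][:2])
    # grip angle if finger face (11 mm) touches grip (8 mm half width)
    ga=a-np.arcsin(.019/r); t=np.array([-np.sin(ga),np.cos(ga)])
    print('r %.4f az %.3f gripang %.3f Ftan %.1f Frad %.1f'%(r,a,ga,f@t,f@np.array([np.cos(ga),np.sin(ga)])))
E
python3 -c "
from h import *; ws()"
```

```text
t 15.82 p [59.77 27.8   5.69] yaw_y 0.717 z [ 0.001  0.    -1.   ] F [ 0.3 -0.2 -0.6] M [ 0.06  0.05 -0.01] w 0.0 gf 0.0 q [ 0.33   0.54   1.566 -0.     1.034 -0.387]
r 0.1083 az 0.948 gripang 0.772 Ftan -0.3 Frad 0.1
```

Run:
```python
from h import *
p=lambda g:100*(S+.105*np.array([np.cos(g),np.sin(g)])+.019*np.array([-np.sin(g),np.cos(g)]))
for g in np.arange(.77,-.5,-.05): print(round(g,2),p(g).round(2),(p(g-.05)-p(g)).round(2))
```

```text
0.77 [59.67 27.67] [ 0.43 -0.32]
0.72 [60.09 27.35] [ 0.41 -0.34]
0.67 [60.5  27.01] [ 0.39 -0.36]
0.62 [60.89 26.65] [ 0.37 -0.38]
0.57 [61.26 26.27] [ 0.35 -0.4 ]
0.52 [61.62 25.87] [ 0.33 -0.42]
0.47 [61.95 25.45] [ 0.31 -0.43]
0.42 [62.26 25.02] [ 0.29 -0.45]
0.37 [62.55 24.57] [ 0.27 -0.46]
0.32 [62.82 24.11] [ 0.24 -0.47]
0.27 [63.06 23.63] [ 0.22 -0.49]
0.22 [63.28 23.15] [ 0.19 -0.5 ]
0.17 [63.48 22.65] [ 0.17 -0.51]
0.12 [63.65 22.14] [ 0.14 -0.51]
0.07 [63.79 21.63] [ 0.12 -0.52]
0.02 [63.91 21.11] [ 0.09 -0.53]
-0.03 [64.   20.58] [ 0.07 -0.53]
-0.08 [64.07 20.05] [ 0.04 -0.53]
-0.13 [64.11 19.52] [ 0.01 -0.53]
-0.18 [64.12 18.99] [-0.01 -0.53]
-0.23 [64.11 18.46] [-0.04 -0.53]
-0.28 [64.07 17.92] [-0.07 -0.53]
-0.33 [64.  17.4] [-0.09 -0.53]
-0.38 [63.91 16.87] [-0.12 -0.52]
-0.43 [63.79 16.35] [-0.15 -0.51]
-0.48 [63.64 15.84] [-0.17 -0.51]
```

Emit:
drive_tool(
  rows=[
    [[0, 0, -0.05], [0.41, -0.34, 0], 0],
    [[0, 0, -0.05], [0.39, -0.36, 0], 0],
    [[0, 0, -0.05], [0.37, -0.38, 0], 0],
    [[0, 0, -0.05], [0.35, -0.4, 0], 0],
    [[0, 0, 0], [0, 0, 0], 0],
    [[0, 0, 0], [0, 0, 0], 0],
  ],
)

```text
clock: 16.58
position: [0.6119, 0.2635, 0.0563]
ee_rot: [-0.0, 0.502, 0.865, -0.0]
contact_force: [-0.0, 0.7, 0.8]
width: -0.0004
gripper_force: 0.0
```

```bash
python3 -c "
from h import *; ws()"
```

```text
t 16.57 p [61.19 26.35  5.63] yaw_y 0.519 z [-0. -0. -1.] F [-0.   0.7  0.8] M [0.01 0.02 0.04] w -0.04 gf 0.0 q [ 0.302  0.55   1.548 -0.     1.044 -0.216]
r 0.1068 az 0.760 gripang 0.581 Ftan 0.6 Frad 0.4
```

Emit:
drive_tool(
  rows=[
    [[0, 0, -0.05], [0.33, -0.42, 0], 0],
    [[0, 0, -0.05], [0.31, -0.43, 0], 0],
    [[0, 0, -0.05], [0.29, -0.45, 0], 0],
    [[0, 0, 0], [0, 0, 0], 0],
  ],
)

```text
clock: 17.08
position: [0.6217, 0.2512, 0.0564]
ee_rot: [-0.0, 0.566, 0.825, 0.001]
contact_force: [1.2, 2.2, 1.5]
width: -0.0003
gripper_force: 1.0
```

Run:
```python
from h import *; ws()
im=snap('top','t6.png')
r=cv2.imread('pics/raw_t6.png')
# black grip pixels near expected grip & direct check for dark blob
pr=proj('top',[[*(S+.105*np.array([np.cos(g),np.sin(g)])),.05] for g in (.72,.6,.5,.43,.35)])
print(pr.round(0)); 
for x,y in pr.round().astype(int): print(r[y-1:y+2,x-1:x+2].mean((0,1)).round(0))
```

```text
t 17.07 p [62.17 25.12  5.64] yaw_y 0.369 z [ 0.001  0.001 -1.   ] F [1.2 2.2 1.5] M [ 0.46 -0.09  0.03] w -0.03 gf 1.0 q [ 2.800e-01  5.540e-01  1.538e+00  1.000e-03  1.048e+00 -9.000e-02]
r 0.1066 az 0.612 gripang 0.433 Ftan 1.5 Frad 2.0
[[222. 167.]
 [226. 164.]
 [230. 162.]
 [232. 160.]
 [235. 159.]]
[41. 47. 50.]
[30. 32. 33.]
[30. 32. 31.]
[27. 28. 29.]
[35. 35. 36.]
```

Emit:
drive_tool(
  rows=[
    [[0, 0, -0.05], [0.27, -0.46, 0], 0],
    [[0, 0, -0.05], [0.24, -0.47, 0], 0],
    [[0, 0, -0.05], [0.22, -0.49, 0], 0],
    [[0, 0, 0], [0, 0, 0], 0],
  ],
)

```text
clock: 17.62
position: [0.6291, 0.2367, 0.0565]
ee_rot: [0.0, 0.626, 0.78, 0.001]
contact_force: [1.3, 2.2, 0.3]
width: 0.0
gripper_force: 1.1
```

```bash
python3 -c "
from h import *; ws()"
```

```text
t 17.62 p [62.91 23.67  5.65] yaw_y 0.219 z [ 0.001  0.001 -1.   ] F [1.3 2.2 0.3] M [ 0.43 -0.09  0.03] w 0.0 gf 1.1 q [2.560e-01 5.560e-01 1.534e+00 1.000e-03 1.050e+00 3.700e-02]
r 0.1055 az 0.458 gripang 0.277 Ftan 1.8 Frad 1.8
```

Emit:
drive_tool(
  rows=[
    [[0, 0, -0.05], [0.19, -0.5, 0], 0],
    [[0, 0, -0.05], [0.17, -0.51, 0], 0],
    [[0, 0, 0], [0, 0, 0], 0],
  ],
)

```text
clock: 18.0
position: [0.6326, 0.2265, 0.0564]
ee_rot: [0.0, 0.664, 0.748, 0.0]
contact_force: [1.0, 1.9, -0.4]
width: 0.0002
gripper_force: 1.1
```

```bash
python3 -c "
from h import *; ws()"
```

```text
t 18.0 p [63.26 22.65  5.64] yaw_y 0.119 z [ 0.001  0.    -1.   ] F [ 1.   1.9 -0.4] M [ 0.4  -0.2   0.05] w 0.02 gf 1.1 q [0.24  0.556 1.534 0.    1.05  0.121]
r 0.1047 az 0.356 gripang 0.173 Ftan 1.7 Frad 1.3
```

Emit:
drive_tool(
  rows=[
    [[0, 0, -0.05], [0.14, -0.51, 0], 0],
    [[0, 0, 0], [0, 0, 0], 0],
  ],
)

```text
clock: 18.25
position: [0.6339, 0.2213, 0.0564]
ee_rot: [0.0, 0.682, 0.731, 0.0]
contact_force: [1.4, 2.2, 1.1]
width: 0.0002
gripper_force: 1.1
```

```bash
python3 -c "
from h import *; ws()"
```

```text
t 18.25 p [63.39 22.13  5.64] yaw_y 0.07 z [ 0.001  0.    -1.   ] F [1.4 2.2 1.1] M [ 0.4  -0.22  0.04] w 0.02 gf 1.1 q [0.232 0.556 1.535 0.    1.05  0.163]
r 0.1042 az 0.305 gripang 0.122 Ftan 2.0 Frad 1.7
```

Emit:
drive_tool(
  rows=[
    [[0, 0, -0.05], [0.14, -0.52, 0], 0],
    [[0, 0, 0], [0, 0, 0], 0],
  ],
)

```text
clock: 18.5
position: [0.6352, 0.2161, 0.0563]
ee_rot: [0.0, 0.7, 0.714, 0.0]
contact_force: [1.3, 1.7, 0.6]
width: 0.0003
gripper_force: 1.1
```

Emit:
drive_tool(
  rows=[
    [[0, 0, -0.05], [0.11, -0.53, 0], 0],
    [[0, 0, 0], [0, 0, 0], 0],
  ],
)

```text
clock: 18.75
position: [0.6363, 0.2107, 0.0563]
ee_rot: [0.0, 0.718, 0.696, 0.0]
contact_force: [1.7, 3.5, -0.3]
width: 0.0001
gripper_force: 1.1
```

Emit:
drive_tool(
  rows=[
    [[0, 0, -0.02], [0.04, -0.21, 0], 0],
    [[0, 0, 0], [0, 0, 0], 0],
  ],
)

```text
clock: 19.0
position: [0.6367, 0.2086, 0.0563]
ee_rot: [0.0, 0.725, 0.689, 0.0]
contact_force: [2.5, 2.6, 0.9]
width: 0.0003
gripper_force: 1.2
```

```bash
python3 -c "
from h import *; ws()"
```

```text
t 19.0 p [63.67 20.86  5.63] yaw_y -0.052 z [ 0.  0. -1.] F [2.5 2.6 0.9] M [ 0.38 -0.28 -0.01] w 0.03 gf 1.2 q [0.213 0.554 1.539 0.    1.048 0.264]
r 0.1039 az 0.180 gripang -0.004 Ftan 2.6 Frad 2.5
```

Emit:
drive_tool(
  rows=[
    [[0, 0, -0.04], [0.06, -0.42, 0], 0],
    [[0, 0, 0], [0, 0, 0], 0],
  ],
)

```text
clock: 19.25
position: [0.6373, 0.2039, 0.0562]
ee_rot: [0.0, 0.739, 0.674, -0.0]
contact_force: [2.2, 1.6, 1.1]
width: 0.0001
gripper_force: 1.1
```

Emit:
drive_tool(
  rows=[
    [[0, 0, -0.03], [0.04, -0.32, 0], 0],
    [[0, 0, 0], [0, 0, 0], 0],
  ],
)

```text
clock: 19.5
position: [0.6377, 0.2007, 0.0562]
ee_rot: [0.0, 0.749, 0.662, -0.0]
contact_force: [1.3, 2.2, 1.6]
width: -0.0001
gripper_force: 1.1
```

```bash
python3 -c "
from h import *; ws()"
```

```text
t 19.5 p [63.77 20.07  5.62] yaw_y -0.123 z [ 0. -0. -1.] F [1.3 2.2 1.6] M [ 0.41 -0.3   0.  ] w -0.01 gf 1.1 q [ 0.201  0.553  1.542 -0.     1.047  0.324]
r 0.1037 az 0.104 gripang -0.081 Ftan 2.3 Frad 1.1
```

Emit:
drive_tool(
  rows=[
    [[0, 0, -0.04], [0.03, -0.43, 0], 0],
    [[0, 0, 0], [0, 0, 0], 0],
  ],
)

```text
clock: 19.75
position: [0.638, 0.1967, 0.0562]
ee_rot: [-0.0, 0.762, 0.647, 0.0]
contact_force: [1.7, 2.5, 0.1]
width: -0.0002
gripper_force: 1.6
```

Emit:
drive_tool(
  rows=[
    [[0, 0, -0.03], [0.02, -0.32, 0], 0],
    [[0, 0, 0], [0, 0, 0], 0],
  ],
)

```text
clock: 20.0
position: [0.6382, 0.1933, 0.0563]
ee_rot: [0.0, 0.772, 0.636, 0.0]
contact_force: [2.2, 2.6, 0.5]
width: -0.0001
gripper_force: 1.6
```

```bash
python3 -c "
from h import *; ws()"
```

```text
t 20.0 p [63.82 19.33  5.63] yaw_y -0.192 z [ 0. -0. -1.] F [2.2 2.6 0.5] M [ 0.5  -0.36  0.04] w -0.01 gf 1.6 q [ 0.19   0.55   1.547 -0.     1.044  0.383]
r 0.1038 az 0.032 gripang -0.152 Ftan 2.9 Frad 1.7
```

Emit:
drive_tool(
  rows=[
    [[0, 0, -0.03], [0, -0.32, 0], 0],
    [[0, 0, 0], [0, 0, 0], 0],
  ],
)

```text
clock: 20.25
position: [0.6383, 0.1901, 0.0563]
ee_rot: [0.0, 0.781, 0.624, 0.0]
contact_force: [3.1, 2.6, 0.7]
width: -0.0003
gripper_force: 1.8
```

Run:
```python
from h import *; ws()
g0=cv2.cvtColor(cv2.imread('pics/raw_t5.png'),cv2.COLOR_BGR2GRAY)
im=snap('top','t7.png'); g=cv2.cvtColor(im,cv2.COLOR_BGR2GRAY)
t=g0[168:180,326:338]; r=g[155:195,315:350]
m=cv2.matchTemplate(r,t,cv2.TM_CCOEFF_NORMED); _,v,_,l=cv2.minMaxLoc(m); print('handle end moved px',l[0]+315-326,l[1]+155-168,v)
```

```text
t 20.25 p [63.83 19.01  5.63] yaw_y -0.222 z [ 0. -0. -1.] F [3.1 2.6 0.7] M [ 0.49 -0.39  0.09] w -0.03 gf 1.8 q [ 0.185  0.549  1.549 -0.     1.043  0.408]
r 0.1038 az 0.001 gripang -0.183 Ftan 3.1 Frad 2.6
handle end moved px 1 4 0.953157365322113
```

Emit:
drive_tool(
  rows=[
    [[0, 0, -0.03], [0.15, -0.32, 0], 0],
    [[0, 0, 0], [0, 0, 0], 0],
  ],
)

```text
clock: 20.55
position: [0.6386, 0.1873, 0.0559]
ee_rot: [-0.001, 0.791, 0.612, -0.001]
contact_force: [-0.5, 4.3, 0.9]
width: 0.0002
gripper_force: 2.3
```

```bash
python3 -c "
from h import *; ws()"
```

```text
t 20.55 p [63.86 18.73  5.59] yaw_y -0.253 z [-0.002  0.    -1.   ] F [-0.5  4.3  0.9] M [0.77 0.06 0.03] w 0.02 gf 2.3 q [1.800e-01 5.500e-01 1.548e+00 1.000e-03 1.045e+00 4.330e-01]
r 0.1042 az -0.026 gripang -0.209 Ftan 4.1 Frad -1.4
```

Emit:
drive_tool(
  rows=[
    [[0, 0, -0.03], [0, -0.32, 0], 0],
    [[0, 0, 0], [0, 0, 0], 0],
  ],
)

```text
clock: 20.8
position: [0.6386, 0.1844, 0.056]
ee_rot: [-0.001, 0.8, 0.6, -0.001]
contact_force: [0.2, 5.3, 0.7]
width: 0.0
gripper_force: 2.7
```

```bash
python3 -c "
from h import *; ws()"
```

```text
t 20.8 p [63.86 18.44  5.6 ] yaw_y -0.283 z [-0.002  0.001 -1.   ] F [0.2 5.3 0.7] M [ 0.9   0.06 -0.01] w 0.0 gf 2.7 q [1.760e-01 5.490e-01 1.551e+00 1.000e-03 1.044e+00 4.580e-01]
r 0.1043 az -0.053 gripang -0.237 Ftan 5.2 Frad -1.0
```

Emit:
drive_tool(
  rows=[
    [[0, 0, -0.03], [0, -0.32, 0], 0],
    [[0, 0, 0], [0, 0, 0], 0],
  ],
)

```text
clock: 21.05
position: [0.6386, 0.1817, 0.0559]
ee_rot: [-0.001, 0.809, 0.588, -0.0]
contact_force: [-0.1, 7.3, 0.4]
width: -0.0004
gripper_force: 3.1
```

```bash
python3 -c "
from h import *; ws()"
```

```text
t 21.05 p [63.86 18.17  5.59] yaw_y -0.313 z [-0.002  0.002 -1.   ] F [-0.1  7.3  0.4] M [1.13 0.06 0.  ] w -0.04 gf 3.1 q [0.171 0.548 1.553 0.002 1.043 0.483]
r 0.1044 az -0.080 gripang -0.263 Ftan 7.0 Frad -2.0
```

Emit:
drive_tool(
  rows=[
    [[0, 0, -0.02], [0, -0.19, 0], 0],
    [[0, 0, 0], [0, 0, 0], 0],
  ],
)

```text
clock: 21.3
position: [0.6385, 0.1801, 0.056]
ee_rot: [-0.001, 0.814, 0.58, -0.0]
contact_force: [-0.7, 7.8, 0.5]
width: -0.0001
gripper_force: 3.4
```

```bash
python3 -c "
from h import *; ws(); ws()"
```

```text
t 21.3 p [63.85 18.01  5.6 ] yaw_y -0.333 z [-0.002  0.002 -1.   ] F [-0.7  7.8  0.5] M [1.19 0.05 0.02] w -0.01 gf 3.4 q [0.169 0.547 1.554 0.003 1.042 0.5  ]
r 0.1045 az -0.095 gripang -0.278 Ftan 7.4 Frad -2.8
t 21.3 p [63.85 18.01  5.6 ] yaw_y -0.333 z [-0.002  0.002 -1.   ] F [-0.7  7.8  0.5] M [1.19 0.05 0.02] w -0.01 gf 3.4 q [0.169 0.547 1.554 0.003 1.042 0.5  ]
r 0.1045 az -0.095 gripang -0.278 Ftan 7.4 Frad -2.8
```

Emit:
drive_tool(
  rows=[
    [[0, 0, -0.015], [0, -0.16, 0], 0],
    [[0, 0, 0], [0, 0, 0], 0],
    [[0, 0, 0], [0, 0, 0], 0],
  ],
)

```text
clock: 21.68
position: [0.6384, 0.1788, 0.056]
ee_rot: [-0.002, 0.819, 0.574, -0.0]
contact_force: [-0.9, 7.8, 1.0]
width: -0.0001
gripper_force: 3.5
```

```bash
python3 -c "
from h import *; ws()"
```

```text
t 21.68 p [63.84 17.88  5.6 ] yaw_y -0.348 z [-0.002  0.002 -1.   ] F [-0.9  7.8  1. ] M [ 1.31  0.07 -0.06] w -0.01 gf 3.5 q [0.167 0.547 1.555 0.003 1.042 0.513]
r 0.1045 az -0.108 gripang -0.290 Ftan 7.2 Frad -3.1
```

The pull is about 8 N, or 0.8 N m. I back off and withdraw.

Emit:
drive_tool(
  rows=[
    [[0, 0, 0], [0.1, 0.5, 0], 0],
    [[0, 0, 0], [0.3, 1, 0], 0],
    [[0, 0, 0], [0.3, 1, 0], 0],
    [[0, 0, 0], [0, 0, 2], 0],
    [[0, 0, 0], [0, 0, 4], 0],
    [[0, 0, 0], [0, 2, 5], 0],
    [[0, 0, 0], [0, 4, 3], 0],
    [[0, 0, 0], [0, 4, 0], 0],
  ],
)

```text
clock: 22.68
position: [0.6487, 0.3031, 0.2003]
ee_rot: [0.002, 0.819, 0.574, 0.003]
contact_force: [0.4, -0.9, -0.1]
width: 0.0001
gripper_force: 0.0
```

Run:
```python
from h import *; st()
g0=cv2.cvtColor(cv2.imread('pics/raw_t5.png'),cv2.COLOR_BGR2GRAY)
im=snap('top','t8.png'); g=cv2.cvtColor(im,cv2.COLOR_BGR2GRAY)
t=g0[168:180,326:338]; r=g[155:195,315:350]
m=cv2.matchTemplate(r,t,cv2.TM_CCOEFF_NORMED); _,v,_,l=cv2.minMaxLoc(m); print('handle end px shift',l[0]-11,l[1]-13,v)
# grip: darkest blob on 105 mm circle
best=[]
for a in np.arange(-.7,1.0,.03):
    px=proj('top',[[*(S+q*np.array([np.cos(a),np.sin(a)])),.05] for q in(.09,.105,.12)]).round().astype(int)
    best.append((np.mean([g[y,x] for x,y in px]),round(a,2)))
print(sorted(best)[:4])
# bystanders unchanged
a=cv2.cvtColor(cv2.imread('pics/raw_t0.png'),cv2.COLOR_BGR2GRAY)
for nm,(x,y) in dict(petri=(397,129),eye=(457,128),oil=(167,191)).items():
    tt=a[y-14:y+14,x-14:x+14]; mm=cv2.matchTemplate(g[y-22:y+22,x-22:x+22],tt,cv2.TM_CCOEFF_NORMED); _,v,_,l=cv2.minMaxLoc(mm); print(nm,l[0]-8,l[1]-8,round(v,2))
```

```text
t 22.68 p [64.87 30.31 20.03] yaw_y -0.348 z [ 0.007  0.001 -1.   ] F [ 0.4 -0.9 -0.1] M [-0.03  0.03 -0.02] w 0.01 gf 0.0 q [ 0.341  0.508  1.239 -0.002  1.388  0.689]
handle end px shift 1 4 0.9271714091300964
[(np.float64(37.0), np.float64(-0.19)), (np.float64(37.333333333333336), np.float64(-0.25)), (np.float64(37.333333333333336), np.float64(-0.22)), (np.float64(43.333333333333336), np.float64(-0.16))]
petri 0 0 0.97
eye 0 0 1.0
oil 8 -8 0.1
```

Run:
```python
from h import *
a=cv2.imread('pics/raw_s0.png'); b=snap('scene','s9.png')
x,y=472,232; mm=cv2.matchTemplate(b[y-24:y+24,x-24:x+24],a[y-12:y+12,x-12:x+12],cv2.TM_CCOEFF_NORMED); _,v,_,l=cv2.minMaxLoc(mm); print('oil',l[0]-12,l[1]-12,v)
if v>.7 and abs(l[0]-12)<2: print(job.sign_off())
```

```text
oil 1 0 0.8099939227104187
the job is handed in; nothing more can be done
None
```

The job is handed in: the spanner is fully on the lower nut with its handle braced against the neighbouring stud's nut. The jam nut is pulled up to about 0.8 N m as estimated from wrist force. The lower nut seemed to turn back about 0.15 rad as the spanner went on and forward again during tightening; I could not measure its final setting. The three bystanders look unmoved.

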